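Feed a sawn rock block to the analyser window with the push stick

ROBOT

A 6-joint arm with a two-finger parallel gripper is mounted at the origin on the work surface. World frame = base frame: x ahead of the robot, y to its left, z up, the work surface at z = 0. Lengths are in m, angles in rad, forces in N, time in s.
With the tool pointing down it reaches from about 0.275 to 0.875 m from the base axis. Payload 12.5 kg.
Tool frame: the origin (TCP) lies on the centre line of the jaws, within the pads' length; the fingertips stand r.finger_overhang ahead of it and the grasp point (between the pads) lies 3 mm ahead of it (r.finger_overhang is the distance from the TCP to the fingertips, in m); z points along the fingers, y is the direction in which the jaws open and shut (so a half turn about z gives the same grasp; the last joint's range is limited). The gripper opens to 85 mm and grips with 20 to 120 N. Pads are 22 mm wide; open, the fingers measure 114 mm over their backs; the gripper's body (76 mm by 85 mm) begins 54 mm behind the grasp point. The pads swing forward as they close: fully open they stand 13 mm farther back than shut.
Start: joints at [-1.248, 0.351, 1.652, -0, 1.139, -0.085], TCP at [0.218, -0.505, 0.253] pointing down, gripper open.
Joint ranges: [-2.75, 2.75], [-0.79, 2.1], [0.01, 2.65], [-1.57, 4.71], [0.07, 3.14], [-2.87, 2.87]. Speed limits (rad/s): [2.22, 2.22, 2.79, 3.14, 3.14, 3.14].

INTERFACE

Orientations are given as a unit quaternion [x, y, z, w].
In Python, from cell import r, optics gives the robot as it stands. The module is installed in compiled form; this text tells all that it offers. Calls block until the motion is done:
- r.move_to(position, orientation): joint-space move of the TCP to a pose.
- r.move_linear(position, rot=None, vel=0.15): straight line of the TCP; rot=None keeps the orientation; vel is the mean speed in m/s.
- r.set_joints(angles): joint-space move.
- r.set_gripper(opening, squeeze=None): opening from 0.0 (shut) to 1.0 (fully open); squeeze is the grip in N (None keeps the last); returns when the fingers have stopped.
- r.sleep(seconds).
- r.inverse_kinematics(position, orientation): joint angles nearest the present ones, or None.
- optics.get_image(name): name is "side" or "top"; returns a dict with "pixels" (480x640x3 uint8, red, green, blue), "depth" (480x640 float32, m along the optical axis (not along the pixel's ray), 0 where there is no reading), "fx", "fy", "cx", "cy" (pixels), "camera_from_world" (4x4, takes a point from world to camera coordinates). Camera axes: x right, y down, z forward; pixel columns grow to the right and rows downward; lengths in m; the calibration is good to about 2 mm. A picture is of the moment at which its call begins.
A pose or a line that the arm cannot do raises r.PlanningError and nothing moves.
- r.hand_in(): hands the job in, once; it reports no verdict.
Readings, each from a call of its own:
- r.current_t(): time.
- r.current_q(): joint angles.
- r.current_qvel(): joint speeds.
- r.current_effort(): joint torques, N m.
- r.current_tool_pos(): TCP position.
- r.current_ee_rot(): TCP orientation.
- r.current_contact_force(): force on the tool from outside, world axes, zero at the start.
- r.current_torque(): the same for the moment, N m.
- r.current_opening(): opening from 0.0 (shut) to 1.0 (fully open).
Only numpy, scipy, OpenCV 4.12 (cv2) and the standard library are available. Lean on these libraries where they do the work, as an engineer would, in place of code of your own. Each camera call takes 0.05 s, during which the arm holds its last target. There are 200 camera calls.

TASK

Pick up the wooden push stick and, with it alone (keep the gripper off the stone), press the sawn rock block flat against the steel fence before its leading end crosses the black line on the deck; then feed it along the fence, never letting it come away, until it is fully up against the end stop in front of the analyser window. Then lay the push stick back down wholly on its black rubber mat, without dropping it, leave the block seated there, and leave the other samples and items where they are.

Things in the scene. Friction and masses are not known exactly. Their poses are not given: they have to be found in the camera images.
- guide: Fixed feed guide; place and yaw vary. Origin at bench level; its x is the feed direction, its y points to the fence. Aluminium deck, top 8 mm above the bench, x -185 to 185, y -60 to 70 mm. Steel fence along its whole length, face at y = 50 mm, 20 mm thick, top 33 mm above the bench. Behind it the white analyser head: x 55 to 185, y 71 to 151 mm, 65 mm tall.
- guide_stop (a point): middle of the end stop's face where the block's leading end comes to rest: guide x = 165 mm, face from y = -30 to 50 mm, top 33 mm above the bench
- guide_line (a point): point on the deck, at the foot of the fence face, on the black line that runs straight across the deck at guide x = -20 mm
- guide_window (a point): centre of the black analyser window in the fence face, guide x = 120 mm
- block: Loose sawn block of brown rock, 90 mm along its x, 50 along its y, 45 tall, 0.35 to 0.65 kg; origin at the centre of its underside. Starts on the deck's entry end, its x within 0.12 rad of guide x, the middle of its side 11 to 20 mm off the fence, leading end (+x) 40 to 75 mm short of the black line. Fully home its origin is at guide x = 120, y = 25 mm.
- stick: Plywood push stick, 0.16 kg, flat on the mat, nose within 0.1 rad of mat +x. Origin on its underside below mid-grip; x to the nose, z up. Bar 34 mm wide, 16 thick, x -80 to 110 mm. Upright grip fin 18 mm wide (y), x -35 to 35 mm, top 56 mm above the underside. Tail step 28 mm high, x -80 to -50 mm. Nose: right-angled V fork opening to +x, 54 mm wide overall.
- stick_notch (a point): vertex of the stick's V fork, 110 mm ahead of the stick origin, 8 mm above its underside; the 90 degree V (inner faces 30 mm long, symmetric about stick x) takes a block's vertical edge with the stick at 45 degrees to both faces
- stick_nose (a point): midpoint between the two fork tips, 131 mm ahead of the stick origin, 8 mm above its underside; the tips, level with each other, also bear squarely on a flat face
- stick_tail (a point): tail end of the stick, 80 mm behind its origin, 8 mm above its underside
- mat: Fixed black rubber mat, 280 mm along its x, 130 mm along its y, 3 mm thick; origin under its centre. Place and yaw vary.
- rock_a: bystander: rough grey specimen, about 72 mm across, 50 mm tall; origin under its centre
- rock_b: bystander: rough red-brown specimen, about 84 mm across, 55 mm tall; origin under its centre
- rock_c: bystander: rough white specimen, about 80 mm across, 48 mm tall; origin under its centre
- rock_d: bystander: rough dark specimen, about 60 mm across, 40 mm tall; origin under its centre
- bottle: bystander: clear sample bottle with blue cap, 64 mm across, 170 mm tall; origin under its centre
- lens: bystander: hand lens lying flat, rim 52 mm across, 12 mm high, handle 75 mm long to -x; origin under the lens
- dish: bystander: small white dish, 90 mm across, 20 mm tall; origin under its centre
Mind the look-alikes: they are no part of the job. Several things have the shape of the stick; the one meant has the colours described above.

How it is judged:
By the outcome, as a careful person would: the job done as asked, in the order asked, and still so for the second after the job is handed in, with the robot touching nothing.
It also fails if it takes over 72 s, if anything falls off the work surface, if the arm or the gripper's body presses on something with over 40 N, if the wrist force passes 120 N, or if a joint passes its speed limit or range.

## Working session

There is one attempt and no reset: what is moved stays moved. The work goes in short steps, each a Python script; the robot and the scene stay as the last script left them, time stands still between calls to the robot, and variables do not carry over. Pictures are saved under pics/ and viewed, about 8 in all and at most 12, crops included, and the job is handed in when it is done.

```bash
mkdir -p pics; ls; python3 - <<'E'
from cell import r, optics
import cv2, numpy as np
for n in ("top","side"):
    d=optics.get_image(n); np.savez(f"pics/{n}0.npz",**d)
    cv2.imwrite(f"pics/{n}0.png",d["pixels"][:,:,::-1])
    print(n,d["fx"],d["fy"],d["cx"],d["cy"],np.round(d["camera_from_world"],3).tolist())
print(r.current_t(),r.finger_overhang,r.current_tool_pos(),r.current_ee_rot(),r.current_contact_force())
E
```

```text
pics
top 581.0885723067922 581.0885723067922 324.3745038031821 233.008801374828 [[0.019, -1.0, 0.014, -0.066], [-0.996, -0.02, -0.083, 0.493], [0.083, -0.012, -0.996, 1.717], [0.0, 0.0, 0.0, 1.0]]
side 621.2966366871184 621.2966366871184 313.9466000295828 237.44623224478494 [[-0.984, -0.179, 0.005, 0.443], [-0.109, 0.573, -0.812, 0.116], [0.143, -0.799, -0.584, 1.434], [0.0, 0.0, 0.0, 1.0]]
0.1 0.022 [ 0.2180543  -0.50461235  0.25281846] [ 9.79283214e-01  2.02494705e-01 -5.50616814e-05 -5.27495622e-04] [ 0.64064491 -0.20366589  0.25360007]
```

View pics/top0.png

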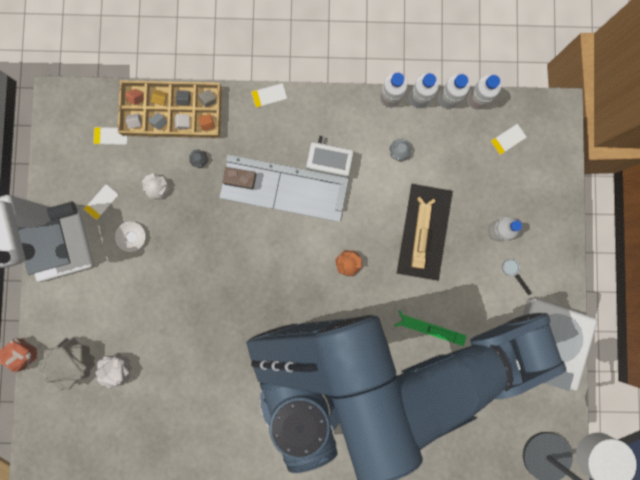

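View pics/side0.png

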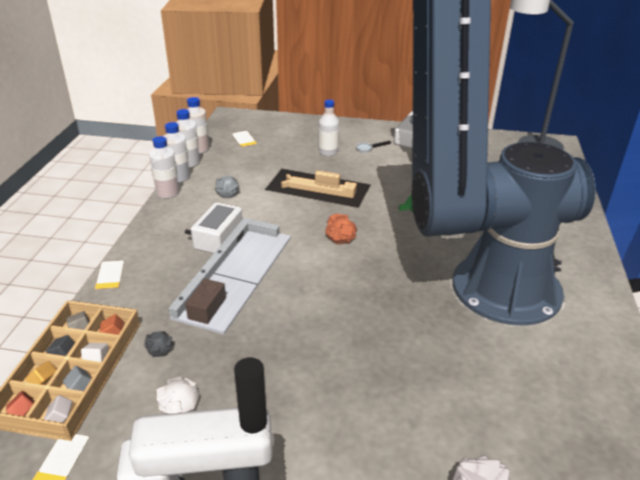

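The plywood stick on the black mat is at top (424,232) with its nose up. Look-alikes are the green stick at top (430,328), also visible at side (405,203), and the handheld lens at (515,270). The block is at top (240,178), and the guide feeds to the right with its stop near (345,208). I choose the plywood one on the mat. Next I measure it and check it in a close crop.

```bash
cat > h.py <<'E'
import numpy as np, cv2
from scipy.spatial.transform import Rotation as R
def grab(n):
    from cell import optics
    return optics.get_image(n)
def ray_to_plane(d,uv,z):
    T=d["camera_from_world"]; Rm=T[:3,:3]; c=-Rm.T@T[:3,3]
    uv=np.atleast_2d(uv).astype(float)
    v=np.c_[(uv[:,0]-d["cx"])/d["fx"],(uv[:,1]-d["cy"])/d["fy"],np.ones(len(uv))]@Rm
    return c+v*((z-c[2])/v[:,2])[:,None]
def cloud(d):
    z=d["depth"]; v,u=np.mgrid[:480,:640]
    T=d["camera_from_world"]
    P=np.stack([(u-d["cx"])/d["fx"]*z,(v-d["cy"])/d["fy"]*z,z],-1)
    W=(P-T[:3,3])@T[:3,:3]; W[z<=0]=np.nan
    return W
def rect(pts):
    (c,s,a)=cv2.minAreaRect((np.asarray(pts)[:,:2]*1000).astype(np.float32))
    return np.round(c,1),np.round(s,1),round(a,2)
def quat(yaw): return np.array([np.cos(yaw/2),np.sin(yaw/2),0,0])
E
python3 - <<'E'
from h import *
for n in ("top","side"):
    d=dict(np.load(f"pics/{n}0.npz")); W=cloud(d); hsv=cv2.cvtColor(d["pixels"],cv2.COLOR_RGB2HSV)
    X,Y,Z=W[...,0],W[...,1],W[...,2]
    print(n,"bench z",np.nanmedian(Z[(X>.3)&(X<.9)&(abs(Y)<.6)]))
    # plywood
    roi=(X>.35)&(X<.75)&(Y>-.55)&(Y<-.2)
    ply=roi&(hsv[...,0]>10)&(hsv[...,0]<24)&(hsv[...,1]>60)&(hsv[...,2]>110)
    print("ply",ply.sum(),rect(W[ply]),"fin",(ply&(Z>.045)).sum(),rect(W[ply&(Z>.045)]),np.nanmedian(Z[ply&(Z>.045)]))
    mat=roi&(hsv[...,2]<60); print("mat",mat.sum(),rect(W[mat|ply]))
    for m,col in ((ply,'ply'),):
        ys,xs=np.nonzero(m); print(xs.min(),xs.max(),ys.min(),ys.max())
    roi=(X>.45)&(X<.9)&(Y>-.2)&(Y<.3)
    br=roi&(Z>.042)&(Z<.06)&(hsv[...,2]<130)&((hsv[...,0]<15)|(hsv[...,0]>165))&(hsv[...,1]>40)
    print("block top",br.sum(),rect(W[br]) if br.any() else None,np.nanmedian(Z[br]))
    f=roi&(Z>.027)&(Z<.037)&(hsv[...,1]<60); print("fence",f.sum(),rect(W[f]))
    dk=roi&(Z>.004)&(Z<.012)&(hsv[...,2]>140); print("deck",dk.sum(),rect(W[dk]))
    s=4 
    if n=="top":
        a=d["pixels"][145:225,210:360,::-1]; b=d["pixels"][180:285,390:460,::-1]
        A=cv2.resize(a,None,fx=5,fy=5,interpolation=cv2.INTER_CUBIC);cv2.imwrite("pics/c_top.png",A)
        B=cv2.resize(b,None,fx=5,fy=5,interpolation=cv2.INTER_CUBIC);cv2.imwrite("pics/c_stick.png",B)
    else:
        a=d["pixels"][195:335,165:295,::-1];A=cv2.resize(a,None,fx=4,fy=4,interpolation=cv2.INTER_CUBIC);cv2.imwrite("pics/c_side.png",A)
# montage
A=cv2.imread("pics/c_side.png");B=cv2.imread("pics/c_stick.png");h=max(A.shape[0],B.shape[0])
M=np.zeros((h,A.shape[1]+B.shape[1],3),np.uint8) 
M=np.zeros((h,min(800,A.shape[1]+B.shape[1]),3),np.uint8);B=B[:,:M.shape[1]-440]
M[:A.shape[0],:440]=A[:,:440];M[:B.shape[0],440:440+B.shape[1]]=B;cv2.imwrite("pics/m1.png",M);print(M.shape)
E
```

```text
top bench z 0.0010557374477433799
ply 912 (array([ 502.7, -350.2]), array([ 54.8, 214.8]), 83.46) fin 159 (array([ 475.4, -344.7]), array([19.7, 69.3]), 83.65) 0.0581929908296673
mat 1708 (array([ 506.5, -359. ]), array([121.2, 269.9]), 81.2)
411 434 197 268
block top 272 (array([650.3, 200.9]), array([88.2, 46.9]), 81.54) 0.052160874588644345
fence 893 (array([709.6, 102.6]), array([489.6, 237.3]), 71.16)
deck 4722 (array([675.1,  49.8]), array([499.6, 449.8]), 89.98)
side bench z 0.0012464364390469538
ply 1217 (array([ 469.7, -349.8]), array([181. , 294.1]), 58.09) fin 180 (array([ 475.2, -341.2]), array([27.4, 70.3]), 81.61) 0.05569468459059303
mat 730 (array([ 489.4, -356.1]), array([195.1, 314.8]), 65.01)
281 356 170 221
block top 752 (array([650.8, 206.2]), array([94.2, 51.5]), 82.18) 0.05310994175687268
fence 1407 (array([709.8, 104.3]), array([485.1, 238.4]), 72.0)
deck 4141 (array([677.9,  48.1]), array([494.5, 449.5]), 89.11)
(560, 800, 3)
```

View pics/m1.png

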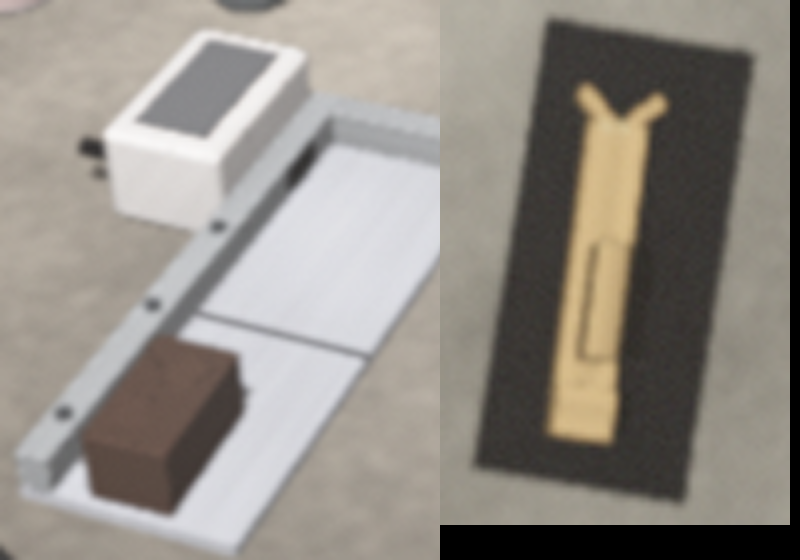

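View pics/c_top.png

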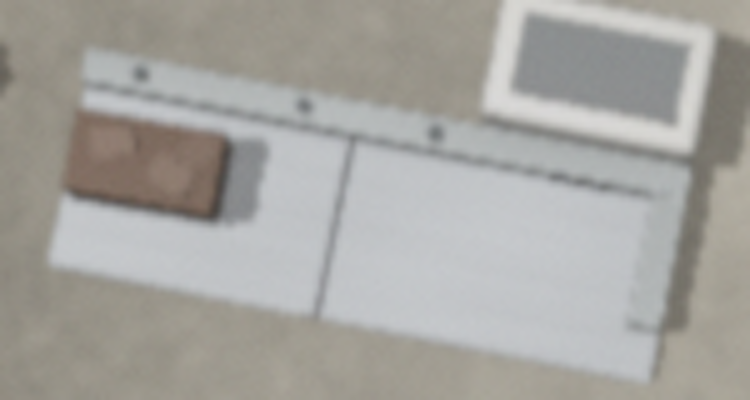

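```bash
python3 - <<'E'
from h import *
d=dict(np.load("pics/top0.npz")); g=cv2.GaussianBlur(cv2.cvtColor(d["pixels"],cv2.COLOR_RGB2GRAY),(0,0),0.7).astype(float)
hsv=cv2.cvtColor(d["pixels"],cv2.COLOR_RGB2HSV)
P=lambda x,y:np.array([210+x/5,145+y/5])-0.4
def scan(a,b,n,half,mode,wob=None):
    out=[]; t=b-a; nrm=np.array([-t[1],t[0]])/np.hypot(*t)
    for s in np.linspace(0.04,.96,n):
        c=a+s*t; k=np.arange(-half,half+.01,.1); q=c+k[:,None]*nrm
        v=cv2.remap(g.astype(np.float32),q[:,0].astype(np.float32)[None],q[:,1].astype(np.float32)[None],cv2.INTER_CUBIC)[0]
        i=np.argmin(v) if mode=="min" else np.argmax(np.abs(np.gradient(v)))
        out.append(q[i])
    return np.array(out)
def line(pts,z,d=d):
    W=ray_to_plane(d,pts,z)[:,:2].astype(np.float32)
    vx,vy,x,y=cv2.fitLine(W,cv2.DIST_HUBER,0,.001,.001).ravel()
    res=np.abs((W[:,0]-x)*-vy+(W[:,1]-y)*vx)
    return np.array([x,y]),np.array([vx,vy]),res.mean()*1000
def show(n,L,flip): 
    v=L[1]*(1 if flip(L[1]) else -1); print(n,np.round(L[0]*1000,1),"deg",round(np.degrees(np.arctan2(v[1],v[0])),2),"res",round(L[2],2)); return L[0],v
neg=lambda v:v[1]<0
foot=show("foot",line(scan(P(240,117),P(640,192),40,2,"min"),.008),neg)
near=show("near",line(scan(P(60,267),P(645,381),60,3,"edge"),.008),neg)
back=show("fence back top",line(scan(P(90,48),P(480,122),40,3,"edge"),.033),neg)
blk=show("black line",line(scan(P(352,140),P(318,315),25,2,"min"),.008),lambda v:v[0]>0)
ent=show("entry edge",line(scan(P(65,215),P(51,262),10,3,"edge"),.008),lambda v:v[0]>0)
ex=show("exit edge",line(scan(P(661,335),P(653,378),10,3,"edge"),.008),lambda v:v[0]>0)
yaw=np.mean([np.arctan2(L[1][1],L[1][0]) for L in (foot,near,back)]); print("yaw",np.degrees(yaw))
ex_=np.array([np.cos(yaw),np.sin(yaw)]);ey=np.array([-ex_[1],ex_[0]])
for n,L in dict(foot=foot,near=near,back=back).items(): print(n,"ey.",round(ey@L[0]*1000,1))
for n,L in dict(blk=blk,ent=ent,ex=ex).items(): print(n,"ex.",round(ex_@L[0]*1000,1))
# block / mat by colour only, on planes
k=((hsv[...,2]<60)).astype(np.uint8)
lab=np.zeros_like(k); lab[180:285,390:460]=1
r1=((k|((hsv[...,0]>8)&(hsv[...,0]<26)&(hsv[...,1]>60)))&lab).astype(np.uint8)
c=max(cv2.findContours(cv2.morphologyEx(r1,cv2.MORPH_CLOSE,np.ones((3,3))),0,2)[0],key=cv2.contourArea)
print("mat",rect(ray_to_plane(d,c[:,0],.003)))
E
```

```text
foot [673.9  54.3] deg -100.04 res 0.3
near [564.1  79. ] deg -99.94 res 0.8
fence back top [701.6 115.7] deg -100.19 res 1.29
black line [622.1  91.8] deg -10.02 res 0.1
entry edge [613. 262.] deg -13.86 res 0.76
exit edge [ 548.2 -103. ] deg -14.88 res 0.6
yaw -100.05845
foot ey. 654.0
near ey. 541.6
back ey. 670.6
blk ex. -199.0
ent ex. -365.1
ex ex. 5.7
mat (array([ 506.4, -359.3]), array([120.4, 269.5]), 81.17)
```

The crops confirm it: the plywood stick is on the black mat at crop centre (600,280), and the block sits off the fence short of the line. I'll grasp with the tool turned half a turn so the wrist range suits the 45° feed.

```bash
cat >> h.py <<'E'
GY=np.radians(-100.03); EX=np.array([np.cos(GY),np.sin(GY)]); EY=np.array([-EX[1],EX[0]])
G0=-.1793*EX+.6023*EY
def g2w(x,y): return G0+x*EX+y*EY          # guide (m) -> world xy
def w2g(p): p=np.asarray(p)[...,:2]-G0; return np.stack([p@EX,p@EY],-1)
SY0=np.radians(-6.5); S0=np.array([.4753,-.3445])
def stick(xy,yaw,under): return np.r_[xy,under+.042], quat(yaw+np.pi)   # TCP pose for stick pose
def nosepose(x,y,gyaw,ahead):   # stick origin (world) with its point `ahead` at guide (x,y), heading gyaw in guide
    a=GY+gyaw; return g2w(x,y)-ahead*np.array([np.cos(a),np.sin(a)]), a
E
python3 - <<'E'
from h import *
from cell import r
r.set_gripper(0.65)
p,q=stick(S0,SY0,.003)
r.move_to(p+[0,0,.12],q); print(r.current_q().round(2) if hasattr(r.current_q(),'round') else r.current_q())
r.move_linear(p,vel=.12)
print("descended",r.current_contact_force())
r.set_gripper(0.0,60)
print("opening",r.current_opening(),r.current_contact_force())
r.move_linear(p+[0,0,.12],vel=.15)
f=[r.current_contact_force() for _ in range(3)]; print(r.current_opening(),f[-1],r.current_torque(),r.current_t())
# check reachability of planned poses
for nm,(x,y,gy,ah) in dict(press0=(-.134,-.045,np.pi/2,.131),press=(-.134,.0,np.pi/2,.131),c0=(-.185,-.02,np.pi/4,.11),c1=(.075,0,np.pi/4,.11)).items():
    xy,a=nosepose(x,y,gy,ah); pp,qq=stick(xy,a,.02); s=r.inverse_kinematics(pp,qq); print(nm,pp.round(3),None if s is None else np.round(s,2))
d=grab("side"); T=grab("top")
im=np.hstack([cv2.resize(d["pixels"][90:290,230:480],(440,352)),cv2.resize(T["pixels"][150:310,380:480],(220,352))])
cv2.imwrite("pics/grasp.png",im[:,:,::-1])
E
```

```text
[-0.71  0.52  1.63 -0.    0.99 -2.16]
descended [-0.56034464 -0.66993891  0.95355823]
opening 0.20086440675071265 [-0.33559027  0.65520548  6.03623962]
0.20114138703016457 [-0.44945252 -0.09978296 -1.40916754] [-0.00024521  0.01044399 -0.04611857] 4.8417
press0 [0.474 0.234 0.062] [ 0.37  0.59  1.84 -0.    0.71 -1.03]
press [0.519 0.226 0.062] [ 0.33  0.64  1.74 -0.    0.76 -1.07]
c0 [0.574 0.347 0.062] [ 0.48  0.79  1.43 -0.    0.92 -0.14]
c1 [0.548 0.088 0.062] [ 0.08  0.63  1.77 -0.    0.75 -0.54]
```

View pics/grasp.png

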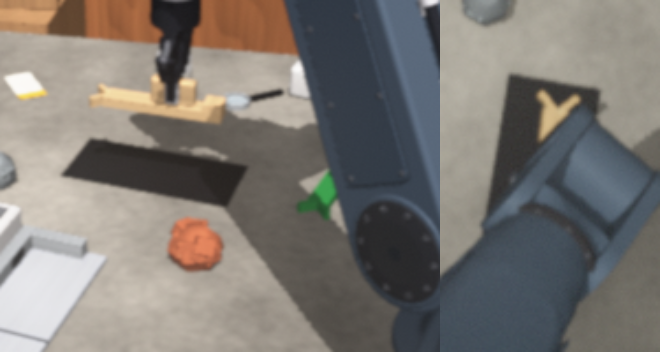

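The stick is held level above the mat, with the fork forward at left (100,95), and the grasp is good. Picture 5. Now I press the block against the fence.

```bash
python3 - <<'E'
from h import *
from cell import r
F0=np.mean([r.current_contact_force() for _ in range(5)],0); np.save("F0.npy",F0)
xy,a=nosepose(-.134,-.045,np.pi/2,.131); p,q=stick(xy,a,.02)
r.move_to(np.r_[p[:2],.17],q); r.move_linear(p,vel=.15)
Fb=np.mean([r.current_contact_force() for _ in range(5)],0); np.save("F0.npy",Fb); print("base",F0.round(2),Fb.round(2))
def F(): 
    f=np.mean([r.current_contact_force() for _ in range(4)],0)-Fb; return f[:2]@EX,f[:2]@EY,f[2]
y=-.045
for y in list(np.arange(-.028,-.004,.004))+list(np.arange(-.004,.0075,.001)):
    xy,a=nosepose(-.134,y,np.pi/2,.131); r.move_linear(np.r_[xy,p[2]],vel=.05)
    f=F(); print(round(y*1000,1),np.round(f,1))
    if f[1]<-12: break
T=grab("top"); S=grab("side")
np.savez("pics/t1.npz",**T); np.savez("pics/s1.npz",**S)
im=np.hstack([cv2.resize(T["pixels"][145:245,200:360],(480,300),interpolation=2),cv2.resize(S["pixels"][195:335,165:295],(279,300),interpolation=2)])
cv2.imwrite("pics/press.png",im[:,:,::-1]); print(r.current_t())
E
```

```text
base [-0.35  0.39 -1.61] [ 0.24 -0.17 -0.91]
-28.0 [-0.8 -1.2 -0.4]
-24.0 [-0.1 -0.9 -1.4]
-20.0 [ 0.3 -2.  -0.7]
-16.0 [-0.4 -1.4 -1.2]
-12.0 [-0.7 -1.4 -0.5]
-8.0 [-0.6 -1.5 -0.2]
-4.0 [-0.  -0.8 -1.9]
-3.0 [ 0.1 -2.8  0.4]
-2.0 [ 0.9 -6.1  1.3]
-1.0 [  0.1 -11.5   4.3]
0.0 [ -0.3 -17.3   7.6]
10.9833
```

View pics/press.png

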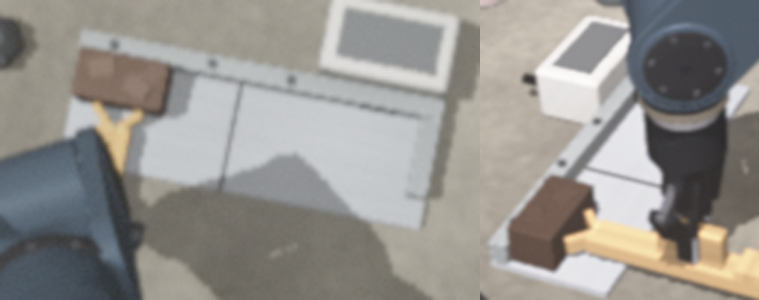

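The block lies flat on the fence (left crop, 75–168, 50–110), with the fork tips on its side. The force rise of about 5.5 N/mm confirms it is seated. I measure its trailing end, then engage the V at the rear corner.

```bash
cat >> h.py <<'E'
def block_g(d):
    W=cloud(d); hsv=cv2.cvtColor(d["pixels"],cv2.COLOR_RGB2HSV)
    X,Y,Z=W[...,0],W[...,1],W[...,2]
    m=(X>.45)&(X<.9)&(Y>-.2)&(Y<.3)&(Z>.044)&(Z<.06)&(hsv[...,2]<130)&((hsv[...,0]<15)|(hsv[...,0]>165))&(hsv[...,1]>40)
    g=w2g(W[m])*1000; lo,hi=np.percentile(g,1,0),np.percentile(g,99,0)
    ang=(rect(np.c_[g/1000,g*0])[2]+45)%90-45
    return m.sum(),g.mean(0).round(1),lo.round(1),hi.round(1),round(ang,2)
E
python3 - <<'E'
from h import *
for n in ("top0","t1","side0","s1"): print(n,block_g(dict(np.load(f"pics/{n}.npz"))))
E
```

```text
top0 (np.int64(266), array([-129. ,    0.4]), array([-174.7,  -19.9]), array([-88. ,  26.1]), 1.57)
t1 (np.int64(139), array([-117.7,   18.2]), array([-168.4,   -3.2]), array([-87.6,  44.6]), 0.34)
side0 (np.int64(724), array([-141.9,    1. ]), array([-181.9,  -21.6]), array([-92.8,  26.7]), 1.03)
s1 (np.int64(703), array([-141.1,   16.9]), array([-181.4, -123.4]), array([-92.6,  43.3]), -0.62)
```

```bash
cat > feed.py <<'E'
from h import *
from cell import r
Z=.062
Fb=np.load("F0.npy"); V=np.pi/4
def F():
    f=np.mean([r.current_contact_force() for _ in range(4)],0)-Fb; return np.array([-(f[:2]@EX),-(f[:2]@EY),f[2]])
def go(x,y,vel):
    xy,a=nosepose(x,y,V,.11); r.move_linear(np.r_[xy,Z],vel=vel)
E
python3 - <<'E'
from feed import *
p=np.array(r.current_tool_pos())
xy,_=nosepose(-.134,-.05,np.pi/2,.131); r.move_linear(np.r_[xy,Z],vel=.12); r.move_linear(np.r_[xy,.15],vel=.2)
r.set_gripper(0.0,90)
xy,a=nosepose(-.192,-.018,V,.11); pp,q=stick(xy,a,.02)
r.move_to(np.r_[pp[:2],.15],q); r.move_linear(pp,vel=.15)
Fb[:]=np.mean([r.current_contact_force() for _ in range(8)],0); np.save("F0.npy",Fb); print("base",Fb.round(2),r.current_opening())
x,y=-.189,-.018
go(x,-.009,.05)
for y in np.arange(-.008,.006,.001):
    go(x,y,.04); f=F()
    if f[1]>6: break
print("side contact",round(y*1000,1),f.round(1))
for x in np.arange(-.187,-.165,.002):
    go(x,y,.04); f=F(); print(round(x*1000),round(y*1000,1),f.round(1))
    if f[0]>5: break
    y+=np.clip((8-f[1])/5.5e3*.6,-.0015,.0015)
np.save("xy.npy",[x,y])
T=grab("top"); np.savez("pics/t2.npz",**T); print(block_g(T),r.current_t())
cv2.imwrite("pics/v.png",cv2.resize(T["pixels"][135:245,190:360],(680,440),interpolation=2)[:,:,::-1])
E
```

```text
base [ 0.08  0.07 -1.28] 0.20098321291611698
side contact 0.0 [3.8 8.9 2.8]
-187 0.0 [4.  8.3 0.3]
-185 -0.0 [4.7 8.2 0.3]
-183 -0.1 [ 3.8  7.6 -0.4]
-181 -0.0 [ 4.3  8.  -0.7]
-179 -0.0 [7.1 9.7 0.4]
(np.int64(274), array([-117.9,   18.8]), array([-158.9,   -1.9]), array([-87.8,  43.8]), -0.76) 17.8417
```

View pics/v.png

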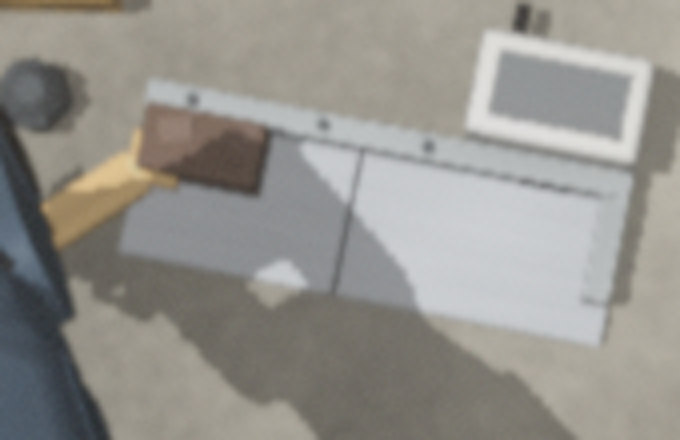

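The V is seated on the rear-near corner (140,170 in the crop), the block is on the fence, and its leading end (265,190) is still short of the line (345,220). Now I feed.

```bash
python3 - <<'E'
from feed import *
x,y=np.load("xy.npy"); n=0
while x<.085:
    dx=.008 if x<.058 else .002
    x+=dx; go(x,y,.05 if dx>.005 else .03); f=F(); n+=1
    if n%5==0 or x>.06: print(round(x*1000),round(y*1000,2),f.round(1))
    if f[0]>22 or f[1]>35 or f[1]<1.5: print("stop",round(x*1000),f.round(1)); break
    y+=np.clip((10-f[1])/5.5e3*.5,-.001,.001)
np.save("xy.npy",[x,y])
T=grab("top"); S=grab("side"); np.savez("pics/t3.npz",**T); print(block_g(T),block_g(S),r.current_t())
im=np.hstack([cv2.resize(T["pixels"][135:245,200:360],(480,330),interpolation=2),cv2.resize(S["pixels"][175:335,165:305],(289,330),interpolation=2)])
cv2.imwrite("pics/fed.png",im[:,:,::-1])
E
```

```text
-139 -0.02 [ 6.1 10.2  0.7]
-99 -0.1 [6.5 9.6 0.2]
-59 -0.12 [ 5.9 10.   0.1]
-19 -0.12 [6.1 9.8 0.4]
21 -0.11 [ 5.6  9.9 -0.8]
61 -0.08 [ 6.4 10.3  1.1]
63 -0.11 [ 9.5 10.9  0.8]
65 -0.18 [ 8.9 10.   0.6]
67 -0.19 [ 9.  10.   0.7]
69 -0.18 [ 9.2 10.7  1.1]
71 -0.25 [8.5 9.6 1.4]
73 -0.22 [9.4 9.1 1. ]
75 -0.13 [11.2 11.   1.1]
77 -0.22 [21.5 14.7  3.5]
79 -0.65 [31.9 17.3  5.8]
stop 79 [31.9 17.3  5.8]
(np.int64(280), array([125.4,  19.1]), array([81. , -2.1]), array([162.7,  44.7]), -0.28) (np.int64(159), array([93. , 26.9]), array([-22.5, -72.2]), array([144.3,  44.2]), -44.13) 29.4417
```

View pics/fed.png

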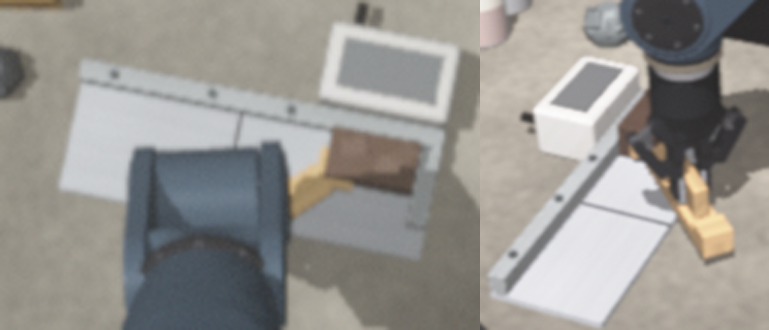

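The block is against the stop and the fence (left crop, 328–420, 130–190). The Fx jump at x = 77 to 79 mm confirms it is seated. I withdraw and lay the stick back.

```bash
python3 - <<'E'
from feed import *
x,y=np.load("xy.npy")
go(x-.006,y-.006,.03); go(x-.04,y-.04,.1)
p=np.array(r.current_tool_pos()); r.move_linear(np.r_[p[:2],.17],vel=.2)
p,q=stick(S0,SY0,.003)
r.move_to(np.r_[p[:2],.17],q); r.move_linear(p+[0,0,.006],vel=.12)
r.sleep(.3); b=np.mean([r.current_contact_force()[2] for _ in range(8)])
for dz in np.arange(.004,-.0025,-.001):
    r.move_linear(p+[0,0,dz],vel=.02); f=np.mean([r.current_contact_force()[2] for _ in range(5)])-b
    print(round(dz*1000),round(f,2))
    if f>3: break
S=grab("side"); print(r.current_t())
cv2.imwrite("pics/lay.png",cv2.resize(S["pixels"][130:250,240:400],(640,480),interpolation=2)[:,:,::-1])
E
```

```text
4 0.11
3 0.38
2 -0.77
1 0.34
0 7.15
35.6833
```

View pics/lay.png

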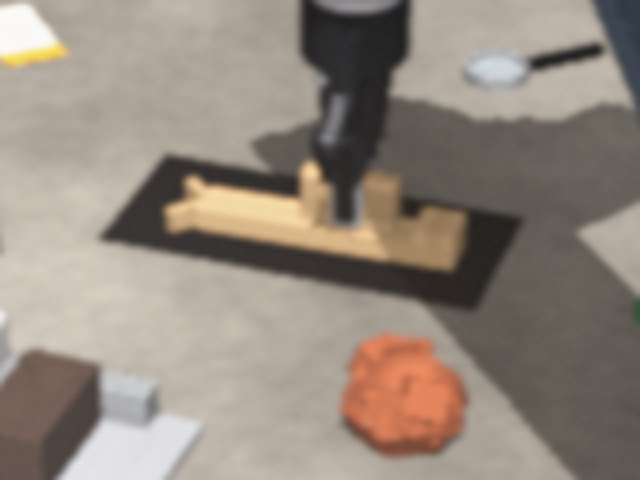

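The stick lies wholly on the mat, with clear margins at nose (180,205) and tail (465,240). I release, retreat and check.

```bash
python3 - <<'E'
from feed import *
r.set_gripper(0.6); p=np.array(r.current_tool_pos())
r.move_linear(p+[0,0,.16],vel=.15)
r.set_joints([-1.248,.351,1.652,0,1.139,-.085])
T=grab("top"); S=grab("side"); np.savez("pics/t4.npz",**T); print(block_g(T),block_g(S),r.current_t())
W=cloud(T); hsv=cv2.cvtColor(T["pixels"],cv2.COLOR_RGB2HSV); X,Y,Z=W[...,0],W[...,1],W[...,2]
ply=(X>.35)&(X<.75)&(Y>-.55)&(Y<-.2)&(hsv[...,0]>10)&(hsv[...,0]<24)&(hsv[...,1]>60)&(hsv[...,2]>110)
print("ply",rect(W[ply]),"fin",rect(W[ply&(Z>.045)]))
a=np.radians(-8.83); D=(W[ply][:,:2]*1000-[506.4,-359.3])@np.array([[np.cos(a),-np.sin(a)],[np.sin(a),np.cos(a)]]); print("in mat frame",D.min(0).round(),D.max(0).round())
im=np.hstack([cv2.resize(T["pixels"][130:290,200:470],(486,288),interpolation=2),cv2.resize(S["pixels"][165:335,165:345],(305,288),interpolation=2)])
cv2.imwrite("pics/end.png",im[:,:,::-1])
# what else moved
d0=dict(np.load("pics/top0.npz"));df=cv2.absdiff(d0["pixels"],T["pixels"]).max(2);n,l,st,c=cv2.connectedComponentsWithStats((df>40).astype(np.uint8))
print([(s[:4].tolist(),int(s[4])) for s in st[1:] if s[4]>12])
E
```

```text
(np.int64(349), array([122.3,  20.4]), array([79.8, -2.3]), array([163. ,  44.9]), 0.6) (np.int64(473), array([111.3,  17.8]), array([71.1, -4.3]), array([160.6,  43.1]), 1.99) 39.2333
ply (array([ 503.3, -348.2]), array([ 54.1, 215.5]), 82.42) fin (array([ 475. , -346.1]), array([20.4, 69.1]), 81.69)
in mat frame [-113.  -18.] [104.  40.]
[([222, 167, 41, 23], 698), ([308, 178, 34, 23], 568)]
```

View pics/end.png

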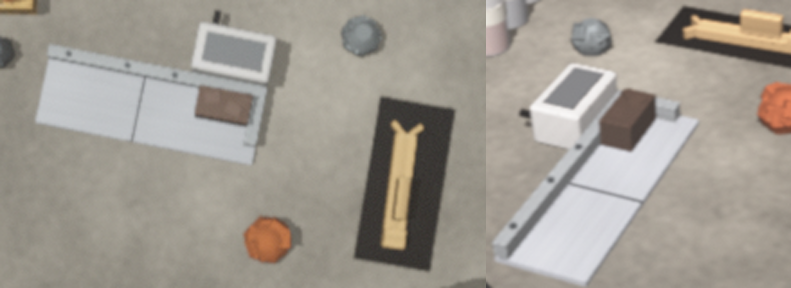

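```bash
python3 -c "
from cell import r
print(r.current_t()); print(r.hand_in())"
```

```text
39.2333
the job is handed in; nothing more can be done
None
```

The job is done and handed in at 39.2 s of the 72 s allowed. No verdict was reported.

**What I did:** I picked up the plywood stick by its fin and pressed the block flat on the fence with the fork tips, reaching about 17 N. At that point its leading end was still about 65 mm short of the line. I then seated the V on the rear-near corner and fed the block with about 10 N held towards the fence. I stopped when the feed force rose from about 9 N to 32 N at the end stop. I backed the stick straight off and lowered it onto the mat until it touched, at about 7 N. Then I released it and retracted.

**Last checks:**
- **Block:** the top view shows it against the fence and stop, with its origin at about guide x = 121 mm (nominal 120). It did not shift beyond camera noise after the stick was withdrawn.
- **Stick:** it lies wholly on the mat, at least about 25 mm inside every edge.
- **Other items:** comparing the top views before and after shows changes only where the block was and where it is now.

**Disagreements:**
- The side camera puts the block about 5 to 10 mm short in x and 2° turned. It was off the same way at the start, so I trusted the top view and the force jump.
- My fence and stop position estimates were about 2 to 3 mm off the felt contacts, so I relied on the forces there too.

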